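# Roll the rubber drive roller to the gauge posts

## Task

Roll the rubber roller along the cork strip by pushing on its top with the fingertips, so that it turns as it goes and comes to rest between the two brass gauge posts, with its axle pointing from post to post. Do not pinch it, lift it or push it from low down, and leave the motor, the tape window and the little pinch roller where they are.

Things in the scene. Friction and masses are not known exactly. Their poses are not given: they have to be found in the camera images.
- roller: Black rubber roller lying on the cork strip, 44 mm diameter, 80 mm long, steel axle ends stick out 10 mm each side; 0.13 to 0.25 kg. Origin at its centre, 28 mm above the work surface (top at 50 mm). x axis = axle; y and z turn as it rolls, z starts pointing up. Rolling free at 0.1 m/s it coasts about 8 mm. A fingertip gripping its top moves twice as far as the roller.
- gauge: Brass gauge, fixed: two pointed posts 34 mm high, 12 mm thick, 166 mm apart (centres), one at each long edge of the cork strip, on feet 22 x 34 x 6 mm. Origin midway between the posts at work-surface level; x axis runs from post to post (across the strip), y axis along the strip. It is 110 to 190 mm from the roller, on either side of it.
- strip: Cork rolling strip, fixed flat on the counter: 140 mm wide (its x axis), 420 mm long (its y axis, the way the roller rolls), 6 mm thick, with a wooden lip 14 mm high across each end. Origin at the centre of its underside.
- reel_motor: Bystander: black plastic reel motor standing upright, 36 mm in diameter, 42 mm high with its shaft. Origin at the centre of its underside.
- tape_window: Bystander: clear acrylic tape window lying flat, 70 x 110 mm, 8 mm high. Origin at the centre of its underside.
- pinch_roller: Bystander: small rubber pinch roller standing on end, 13 mm in diameter, 11 mm high. Origin at the centre of its underside.
- clamp: Bystander: cast aluminium bench clamp, fixed, holding a silver deck chassis 160 mm wide; 160 mm high in all. Origin at the centre of the clamp's underside.
Things that resemble listed ones, but are neither listed nor needed, are in the scene too. What is meant by the roller is not pink, and is the larger of those in its own colour. Several things look just like the gauge: the one meant starts farthest from the robot's base.

How it is judged:
By the outcome, as a careful person would: the job done as asked, in the order asked, and still so for the second after the job is handed in, with the robot touching nothing.
It also fails if it takes over 51 s, if anything falls off the work surface, if the arm or the gripper's body presses on something with over 40 N, if the wrist force passes 120 N, or if a joint passes its speed limit or range.

## Robot

A 7-joint arm with a two-finger parallel gripper is mounted at the origin on the work surface. World frame = base frame: x ahead of the robot, y to its left, z up, the work surface at z = 0. Lengths are in m, angles in degrees, forces in N, time in s.
With the tool pointing down it reaches from about 0.4 to 0.85 m from the base axis. Payload 10.4 kg.
Tool frame: the origin (TCP) lies at the very end of the fingers, on their centre line; the grasp point (between the pads) lies 19 mm behind it; z points along the fingers, y is the line along which they close (so a half turn about z gives the same grasp; the last joint's range is limited). The gripper opens to 87 mm and grips with 3 to 60 N. Pads are 19 mm wide; open, the fingers measure 117 mm over their backs; the gripper's body (75 mm by 190 mm) begins 51 mm behind the grasp point.
Start: joints at [-65.008, 19.034, -3.707, 83.658, 1.238, 77.344, -5.071], TCP at [0.277, 0.56, 0.186] pointing down, gripper open.
Joint ranges: [-148.97, 148.97], [-28.65, 121.19], [-84.17, 76.75], [9.2, 138.47], [-72.65, 252.65], [3.7, 117.97], [-149.18, 149.18]. Speed limits (degrees/s): [127.2, 127.2, 159.86, 159.86, 180, 180, 180].

## Interface

Orientations are given as a 3x3 rotation matrix whose columns are the frame's x, y, z axes.
In Python, from bench import read_state, eyes, order gives the robot as it stands. The module is installed in compiled form; this text tells all that it offers.
- The arm moves only by the shell command python3 -m handwheel 'ROWS'. ROWS is JSON, a list of rows, each an object of numbers: "jaw": the closure in counts, from 0 (fully open) to 255 (shut); "x", "y", "z": the shift along the tool's x, y, z in m; "twist": the turn about the tool's z in degrees. A call has 1 to 5 rows; each row shifts and turns the commanded pose from where the row before left it, along the tool's axes as they then stand; what a row does not reach is not made up. A row lasts 1/10 s, in which the tool goes at most 50 mm and 8.59 degrees, less where a joint would pass 70% of its speed; a pose out of reach is approached as far as the arm can. A call is refused whole if a number of a shift passes 0.05 or a number of a turn 8.59, either way. A call with a gripper value outside its range is refused whole. The fingers move at their own pace and stop on an object; the grip force is fixed at half the most. Time passes only in rows, so rows that do not move let the fingers close. It gives the time, the measured TCP pose, the force, the opening and the grip force at its end, in the units of the state.
- read_state(): the state, without advancing time (a new reading comes with each control period).
- eyes.capture(name): name is "side" or "top"; returns (picture, depth): 480x640x3 uint8, blue, green, red; 480x640 float32, m along the optical axis (not along the pixel's ray), 0 where there is no reading.
- eyes.camera_model(name): a dict with "fx", "fy", "cx", "cy" (pixels), "extrinsics" (4x4, takes a point from world to camera coordinates). Camera axes: x right, y down, z forward; pixel columns grow to the right and rows downward; lengths in m; the calibration is good to about 2 mm. A picture is of the moment at which its call begins. camera_model takes no time and is no camera call.
- order.hand_in(): hands the job in; it is judged then, once.
The state is a dict: "clock": time; "qpos": joint angles; "dq": joint speeds; "joint_efforts": joint torques, N m; "ee_pos": TCP position; "orientation": TCP orientation; "contact_force": force on the tool from outside, world axes, zero at the start; "ft_torque": the same for the moment, N m; "finger_gap": opening from 0.0 (shut) to 1.0 (fully open); "finger_force": force on a finger pad.
Only numpy, scipy, OpenCV 4.12 (cv2) and the standard library are available. Lean on these libraries where they do the work, as an engineer would, in place of code of your own. Each camera call takes 0.05 s, during which the arm holds its last target. There are 200 camera calls.

## Working session

There is one attempt and no reset: what is moved stays moved. The work goes in short steps, Python scripts to look and compute and a shell command to move; the robot and the scene stay as the last step left them, time stands still between calls to the robot, and variables do not carry over. Pictures are saved under pics/ and viewed, at most 10 in all, crops included, and the job is handed in when it is done.

```bash
mkdir -p pics; cat > h.py <<'E'
import numpy as np,cv2
from bench import read_state,eyes,order
def cloud(n,d):
    m=eyes.camera_model(n);v,u=np.mgrid[:480,:640]
    p=np.stack([(u-m['cx'])/m['fx']*d,(v-m['cy'])/m['fy']*d,d,np.ones_like(d)],-1)
    w=(p@np.linalg.inv(np.array(m['extrinsics'])).T)[...,:3];w[d<=0]=np.nan
    return w
def cap(n,t):
    p,d=eyes.capture(n);cv2.imwrite(f'pics/{t}.png',p);w=cloud(n,d);np.save(f'pics/{t}.npy',w);return p,w
E
python3 - <<'E'
from h import *
for n in('top','side'):
    p,w=cap(n,n+'0');print(n,np.round(np.linalg.inv(np.array(eyes.camera_model(n)['extrinsics'])),2))
s=read_state();print(s['clock'],s['ee_pos'],s['orientation'],s['contact_force'])
E
```

```text
top [[ 0.02 -0.98  0.21  0.22]
 [-1.   -0.02  0.    0.09]
 [ 0.   -0.21 -0.98  1.33]
 [ 0.    0.    0.    1.  ]]
side [[ 0.99 -0.11  0.11  0.38]
 [-0.15 -0.73  0.67 -0.71]
 [ 0.01 -0.68 -0.74  0.92]
 [ 0.    0.    0.    1.  ]]
0.1 [0.27665127 0.55999474 0.18552895] [[-8.96568076e-01  4.42905653e-01 -5.17380979e-04]
 [ 4.42905952e-01  8.96567321e-01 -1.16422845e-03]
 [-5.17764828e-05 -1.27296118e-03 -9.99999188e-01]] [ 0.51328241 -0.05887982  0.3760648 ]
```

View pics/top0.png

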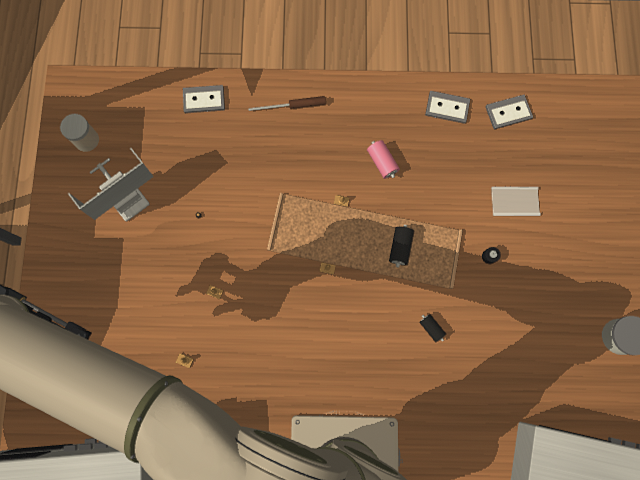

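View pics/side0.png

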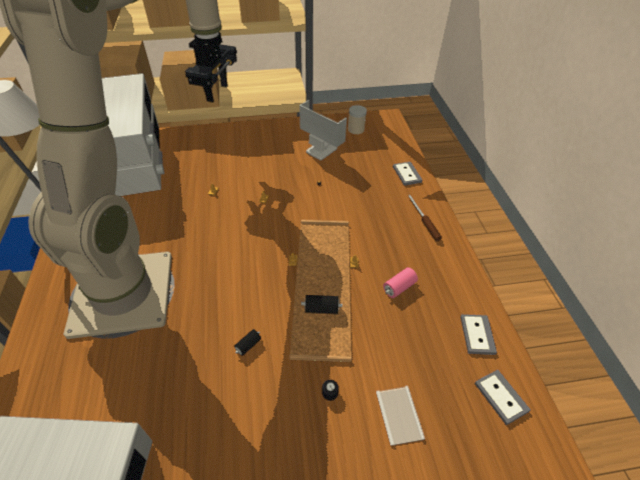

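The top view shows two black rollers. The one at (401,246) on the cork is larger than the one at (433,327), and the pink one at (382,159) is ruled out. There are two gauge pairs: posts at (343,200)/(328,268) on the strip edges, and posts at (215,292)/(186,360). The strip pair looks farther from the base. I'll confirm both with measurements and a crop.

```bash
cat > m.py <<'E'
from h import *
def roller(p,w):
    # black points on strip, z 20..60mm
    k=(p.max(2)<60)&(w[...,2]>.015)&(w[...,2]<.065)
    return k
def rect(P):
    c,s,a=cv2.minAreaRect(P.astype(np.float32)*1000);b=cv2.boxPoints((c,s,a))
    return np.round(c,1),np.round(s,1),np.round(b,0).tolist()
E
python3 - <<'E'
from m import *
for n,boxes in(('top',dict(roller=(370,210,430,280),small=(415,308,450,348),g1=(330,190,356,212),g2=(316,258,340,280),d1=(205,282,228,302),d2=(174,350,198,370))),
               ('side',dict(roller=(295,285,345,322),g1=(345,250,365,275),g2=(284,250,301,270)))):
    p=cv2.imread(f'pics/{n}0.png');w=np.load(f'pics/{n}0.npy')
    for k,(a,b,c,d) in boxes.items():
        P=w[b:d,a:c].reshape(-1,3);zmin=.03 if k=='roller' else .012
        if n=='side' and k[0]=='g': zmin=.015
        P=P[(P[:,2]>zmin)&(P[:,2]<.07)]
        print(n,k,len(P),'zmax',P[:,2].max().round(4),rect(P[:,:2]),'med',np.median(P,0).round(4),'tip',P[P[:,2]>P[:,2].max()-.006].mean(0).round(4))
    if n=='top':
        hsv=cv2.cvtColor(p,cv2.COLOR_BGR2HSV)
        # strip lips
        m=(w[...,2]>.003)&(w[...,2]<.018);m[:185]=0;m[295:]=0;m[:,:262]=0;m[:,470:]=0
        m=cv2.morphologyEx(m.astype(np.uint8),cv2.MORPH_OPEN,np.ones((3,3)))
        _,l,st,_=cv2.connectedComponentsWithStats(m);i=1+st[1:,4].argmax();print('strip',rect(w[l==i][:,:2]))
        w0=w[240,300];print('cork z',w0)
        cv2.imwrite('pics/crop.png',cv2.resize(p[180:375,165:475],None,fx=2.5,fy=2.5,interpolation=2))
E
```

```text
top roller 686 zmax 0.0556 (array([ 493.6, -127.7]), array([43.6, 97.3]), [[442.0, -139.0], [537.0, -159.0], [546.0, -116.0], [450.0, -97.0]]) med [ 0.4913 -0.1259  0.0448] tip [ 0.4891 -0.128   0.0513]
top small 389 zmax 0.0377 (array([ 309.1, -196.9]), array([70., 32.]), [[272.0, -208.0], [293.0, -232.0], [346.0, -186.0], [325.0, -162.0]]) med [ 0.3084 -0.1951  0.0266] tip [ 0.3115 -0.1936  0.0332]
top g1 25 zmax 0.0315 (array([603.9,   9.5]), array([10.6, 13. ]), [[596.0, 13.0], [602.0, 1.0], [611.0, 6.0], [606.0, 18.0]]) med [0.6035 0.0081 0.0242] tip [0.6035 0.008  0.0279]
top g2 31 zmax 0.0351 (array([440. ,  42.3]), array([12.1, 17.6]), [[430.0, 46.0], [440.0, 32.0], [450.0, 38.0], [440.0, 53.0]]) med [0.4404 0.0409 0.0217] tip [0.441  0.0407 0.0315]
top d1 28 zmax 0.0372 (array([381.6, 296.7]), array([ 9.8, 11.7]), [[376.0, 301.0], [378.0, 290.0], [388.0, 292.0], [385.0, 303.0]]) med [0.3812 0.2956 0.0233] tip [0.3815 0.297  0.035 ]
top d2 29 zmax 0.0364 (array([226.8, 355.1]), array([12.3, 12.2]), [[218.0, 356.0], [226.0, 346.0], [235.0, 354.0], [228.0, 364.0]]) med [0.2277 0.3546 0.0233] tip [0.2266 0.3561 0.0345]
strip (array([ 461.3, -251.6]), array([ 22.5, 121.7]), [[400.0, -244.0], [516.0, -280.0], [523.0, -259.0], [406.0, -223.0]])
cork z [0.50779024 0.10389711 0.00224657]
side roller 571 zmax 0.0542 (array([ 494.8, -130.8]), array([41.9, 97.1]), [[443.0, -142.0], [538.0, -161.0], [546.0, -120.0], [451.0, -101.0]]) med [ 0.4933 -0.1373  0.0459] tip [ 0.4943 -0.1294  0.0501]
side g1 22 zmax 0.038 (array([606. ,   5.1]), array([7. , 8.7]), [[601.0, 3.0], [609.0, 1.0], [611.0, 8.0], [603.0, 10.0]]) med [0.6062 0.0046 0.0242] tip [0.606  0.0049 0.038 ]
side g2 22 zmax 0.0361 (array([444.6,  37.4]), array([11.6,  9. ]), [[438.0, 41.0], [439.0, 32.0], [451.0, 33.0], [450.0, 42.0]]) med [0.4442 0.0364 0.0238] tip [0.4436 0.0362 0.0324]
```

View pics/crop.png

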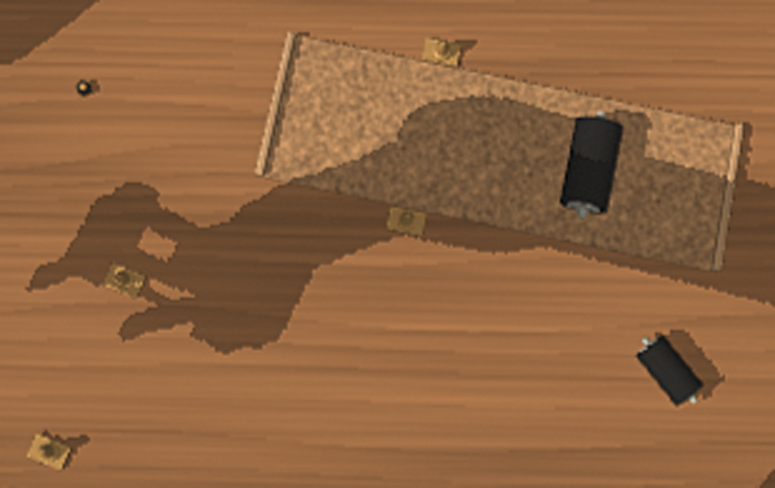

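The crop confirms it. The large black roller is at crop (590,165): its body is about 44 mm wide, against about 32 mm for the small one at (670,370). The gauge posts sit beside the strip at crop (445,52)/(407,220), with their midpoint about 0.52 m from the base. The look-alike pair at (125,280)/(50,450) is only about 0.44 m away. The roller has to travel about 154 mm along d=(0.193,0.981). I'll close the jaws, line tool y up with d and go above it.

```bash

python3 -m handwheel '[{"jaw":255,"twist":-7.6},{"jaw":255,"twist":-7.6},{"jaw":255,"x":-0.019,"y":-0.036},{"jaw":255,"x":-0.019,"y":-0.036},{"jaw":255,"x":-0.019,"y":-0.036}]'
python3 -m handwheel '[{"jaw":255,"x":-0.019,"y":-0.036},{"jaw":255,"x":-0.019,"y":-0.036},{"jaw":255,"x":-0.019,"y":-0.036},{"jaw":255,"x":-0.019,"y":-0.036},{"jaw":255,"x":-0.019,"y":-0.036}]'
python3 -m handwheel '[{"jaw":255,"x":-0.019,"y":-0.036},{"jaw":255,"x":-0.019,"y":-0.036},{"jaw":255,"x":-0.019,"y":-0.036},{"jaw":255,"x":-0.019,"y":-0.036},{"jaw":255,"x":-0.019,"y":-0.036}]'
python3 -m handwheel '[{"jaw":255,"x":-0.019,"y":-0.036},{"jaw":255,"x":-0.019,"y":-0.036},{"jaw":255,"x":-0.019,"y":-0.036},{"jaw":255}]'
cat > g.py <<'E'
from h import *
s=read_state();R=np.array(s['orientation']);p=np.array(s['ee_pos'])*1000
d=np.array([.193,.981,0]);r=np.array([494.2,-129,50])
print(s['clock'],p.round(1),'F',np.round(s['contact_force'],1),'gap',s['finger_gap'],'yaw err(deg)',np.degrees(np.arctan2(R[0,1],R[1,1])-np.arctan2(d[0],d[1])))
print('shift (mm, tool) to roller-12d:',(R.T@(r-12*d-p)).round(1))
E
python3 g.py
```

```text
0.1 [276.7 560.  185.5] F [ 0.5 -0.1  0.4] gap 1.002003284691305 yaw err(deg) 15.159332585494603
shift (mm, tool) to roller-12d: [-503.3 -532.8  136.2]$[0]: bad value
$[0]: bad value
$[0]: bad value
$[0]: bad value
```

Rows apparently need all the keys.

```bash

python3 -m handwheel '[{"jaw":255,"x":0,"y":0,"z":0,"twist":-7.6},{"jaw":255,"x":0,"y":0,"z":0,"twist":-7.6},{"jaw":255,"x":-0.019,"y":-0.036,"z":0,"twist":0},{"jaw":255,"x":-0.019,"y":-0.036,"z":0,"twist":0},{"jaw":255,"x":-0.019,"y":-0.036,"z":0,"twist":0}]'; python3 g.py
```

```text
clock: 0.6
ee_pos: [0.3121, 0.4418, 0.1856]
orientation: [[-0.981, 0.192, -0.0], [0.192, 0.981, -0.001], [0.0, -0.001, -1.0]]
contact_force: [1.1, 0.1, 0.1]
finger_gap: 0.632
finger_force: 0.0
0.6 [312.1 441.8 185.6] F [1.1 0.1 0.1] gap 0.632099379360545 yaw err(deg) -0.06478600763142033
shift (mm, tool) to roller-12d: [-288.3 -537.1  136. ]
```

```bash

python3 -m handwheel '[{"jaw":255,"x":-0.019,"y":-0.036,"z":0,"twist":0},{"jaw":255,"x":-0.019,"y":-0.036,"z":0,"twist":0},{"jaw":255,"x":-0.019,"y":-0.036,"z":0,"twist":0},{"jaw":255,"x":-0.019,"y":-0.036,"z":0,"twist":0},{"jaw":255,"x":-0.019,"y":-0.036,"z":0,"twist":0}]' >/dev/null
python3 -m handwheel '[{"jaw":255,"x":-0.019,"y":-0.036,"z":0,"twist":0},{"jaw":255,"x":-0.019,"y":-0.036,"z":0,"twist":0},{"jaw":255,"x":-0.019,"y":-0.036,"z":0,"twist":0},{"jaw":255,"x":-0.019,"y":-0.036,"z":0,"twist":0},{"jaw":255,"x":-0.019,"y":-0.036,"z":0,"twist":0}]' >/dev/null
python3 -m handwheel '[{"jaw":255,"x":-0.019,"y":-0.036,"z":0,"twist":0},{"jaw":255,"x":-0.019,"y":-0.036,"z":0,"twist":0},{"jaw":255,"x":-0.019,"y":-0.036,"z":0,"twist":0},{"jaw":255,"x":-0.019,"y":-0.036,"z":0,"twist":0},{"jaw":255,"x":0,"y":0,"z":0,"twist":0}]' >/dev/null; python3 g.py
```

```text
2.1 [ 476.2 -107.8  186.2] F [-0.5 -0.2 -0.3] gap 0.004215100157056381 yaw err(deg) 0.36053793153448077
shift (mm, tool) to roller-12d: [-21.9 -28.9 136.3]
```

```bash

python3 -m handwheel '[{"jaw":255,"x":-0.022,"y":-0.029,"z":0.03,"twist":0},{"jaw":255,"x":0,"y":0,"z":0.04,"twist":0},{"jaw":255,"x":0,"y":0,"z":0.035,"twist":0},{"jaw":255,"x":0,"y":0,"z":0.01,"twist":0},{"jaw":255,"x":0,"y":0,"z":0,"twist":0}]' >/dev/null; python3 g.py
python3 - <<'E'
from h import *
a,_=cap('side','side1');b,_=cap('top','top1')
A=cv2.resize(a[210:370,250:390],None,fx=3.5,fy=3.5,interpolation=2)[:560];B=cv2.resize(b[180:300,330:390+60],None,fx=2.5,fy=2.5)
H=max(len(A),len(B));o=np.zeros((H,A.shape[1]+B.shape[1],3),np.uint8);o[:len(A),:A.shape[1]]=A;o[:len(B),A.shape[1]:]=B
cv2.imwrite('pics/c1.png',o);print(o.shape)
E
```

```text
2.6 [ 491.1 -134.5   70.4] F [ 0.1 -0.8  0.2] gap 0.005790461692390364 yaw err(deg) -0.06623063375581774
shift (mm, tool) to roller-12d: [-2.  -6.  20.4]
(560, 790, 3)
```

View pics/c1.png

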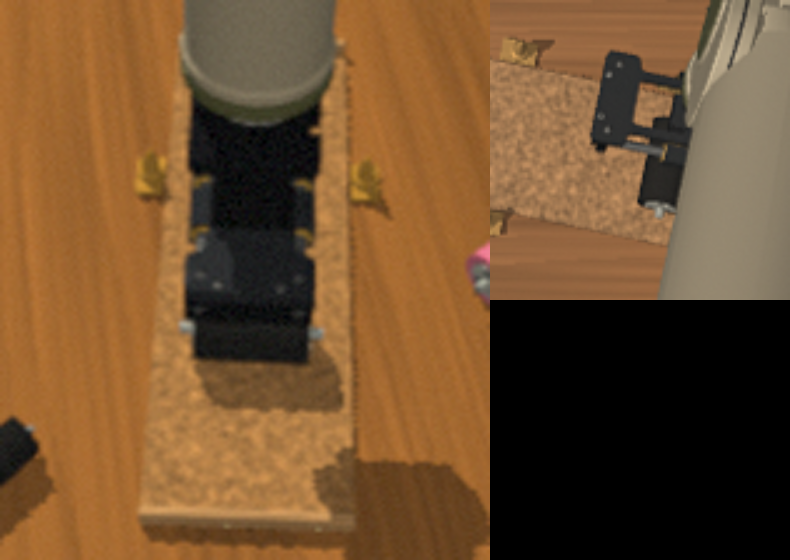

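The gripper is over the roller, which is unmoved, and the view shows nothing in its way. Next I descend gently to contact.

```bash

python3 -m handwheel '[{"jaw":255,"x":-0.002,"y":-0.006,"z":0.008,"twist":0},{"jaw":255,"x":0,"y":0,"z":0.008,"twist":0},{"jaw":255,"x":0,"y":0,"z":0.002,"twist":0},{"jaw":255,"x":0,"y":0,"z":0,"twist":0}]' >/dev/null; python3 g.py
python3 -m handwheel '[{"jaw":255,"x":0,"y":0,"z":0.001,"twist":0},{"jaw":255,"x":0,"y":0,"z":0,"twist":0}]' >/dev/null; python3 g.py
python3 -m handwheel '[{"jaw":255,"x":0,"y":0,"z":0.001,"twist":0},{"jaw":255,"x":0,"y":0,"z":0,"twist":0}]' >/dev/null; python3 g.py
```

```text
3.1 [ 492.6 -141.2   52.9] F [ 0.5 -0.4 -0.8] gap 0.005729449038476881 yaw err(deg) -0.03946997343882315
shift (mm, tool) to roller-12d: [0.8 0.2 2.9]
3.3 [ 493.  -141.2   52.3] F [-0.3  0.1  0.5] gap 0.004686667151511103 yaw err(deg) -0.05233583590902036
shift (mm, tool) to roller-12d: [1.2 0.2 2.3]
3.5 [ 492.9 -141.2   51.2] F [-0.  -0.2 -0.7] gap 0.004934119773421631 yaw err(deg) -0.04565947208873069
shift (mm, tool) to roller-12d: [1.1 0.2 1.2]
```

```bash

python3 -m handwheel '[{"jaw":255,"x":0.001,"y":0.003,"z":0,"twist":0},{"jaw":255,"x":0,"y":0,"z":0.001,"twist":0},{"jaw":255,"x":0,"y":0,"z":0,"twist":0}]' >/dev/null; python3 g.py
python3 -m handwheel '[{"jaw":255,"x":0,"y":0,"z":0.001,"twist":0},{"jaw":255,"x":0,"y":0,"z":0,"twist":0}]' >/dev/null; python3 g.py
```

```text
3.8 [ 492.4 -137.9   50.1] F [ 0.1  0.3 -0.8] gap 0.0030963821123827775 yaw err(deg) -0.05975499973570306
shift (mm, tool) to roller-12d: [ 0.  -2.9  0.1]
4.0 [ 492.4 -138.1   49.1] F [ 0.5 -0.1 -0.6] gap 0.0038535256781630483 yaw err(deg) -0.042682313586292424
shift (mm, tool) to roller-12d: [ 0.  -2.7 -0.9]
```

```bash

python3 -m handwheel '[{"jaw":255,"x":0,"y":0,"z":-0.003,"twist":0},{"jaw":255,"x":0,"y":0.004,"z":0,"twist":0},{"jaw":255,"x":0,"y":0,"z":0.002,"twist":0},{"jaw":255,"x":0,"y":0,"z":0,"twist":0}]' >/dev/null; python3 g.py
python3 -m handwheel '[{"jaw":255,"x":0,"y":0,"z":0.001,"twist":0},{"jaw":255,"x":0,"y":0,"z":0,"twist":0}]' >/dev/null; python3 g.py
```

```text
4.4 [ 493.2 -133.9   50. ] F [-0.5  0.1 -0.1] gap 0.004838170260251232 yaw err(deg) -0.06936023751251355
shift (mm, tool) to roller-12d: [-0.1 -7.  -0. ]
4.6 [ 493.1 -134.2   49. ] F [-0.4 -0.2  1.3] gap 0.0046317899806672565 yaw err(deg) -0.04070654536409883
shift (mm, tool) to roller-12d: [-0.  -6.7 -1. ]
```

```bash

python3 -m handwheel '[{"jaw":255,"x":0,"y":0,"z":0.001,"twist":0},{"jaw":255,"x":0,"y":0,"z":0,"twist":0}]' >/dev/null; python3 g.py
```

```text
4.8 [ 493.2 -134.2   48.1] F [ 0.4  0.2 -0.1] gap 0.008041529738775758 yaw err(deg) -0.040757832370218995
shift (mm, tool) to roller-12d: [-0.  -6.7 -1.9]
```

```bash

python3 -m handwheel '[{"jaw":255,"x":0,"y":0,"z":-0.004,"twist":0},{"jaw":255,"x":0,"y":0.005,"z":0,"twist":0},{"jaw":255,"x":0,"y":0,"z":0.002,"twist":0},{"jaw":255,"x":0,"y":0,"z":0,"twist":0}]' >/dev/null; python3 g.py
python3 -m handwheel '[{"jaw":255,"x":0,"y":0,"z":0.001,"twist":0},{"jaw":255,"x":0,"y":0,"z":0,"twist":0}]' >/dev/null; python3 g.py
python3 - <<'E'
from h import *
a,w=cap('side','side2')
P=w[280:325,290:350].reshape(-1,3);P=P[(P[:,2]>.03)&(P[:,2]<.048)]
print(cv2.minAreaRect((P[:,:2]*1000).astype(np.float32)), (P[:,:2]@[.193,.981]).min())
w0=np.load('pics/side0.npy');P=w0[280:325,290:350].reshape(-1,3);P=P[(P[:,2]>.03)&(P[:,2]<.048)]
print((P[:,:2]@[.193,.981]).min())
cv2.imwrite('pics/c2.png',cv2.resize(a[250:350,270:370],None,fx=5,fy=5,interpolation=2))
E
```

```text
5.2 [ 494.1 -128.9   50. ] F [ 0.2 -0.2 -0.1] gap 0.004637155039164789 yaw err(deg) -0.07562221631428293
shift (mm, tool) to roller-12d: [ -0.1 -12.1  -0. ]
5.4 [ 494.1 -129.3   49. ] F [-0.2 -0.3 -0.1] gap 0.0021409223969918287 yaw err(deg) -0.038728833598372966
shift (mm, tool) to roller-12d: [ -0.  -11.7  -1. ]
((493.00372314453125, -139.30938720703125), (26.801326751708984, 97.50260925292969), 78.26542663574219) -0.05449237400369817
-0.05377286593669907
```

View pics/c2.png

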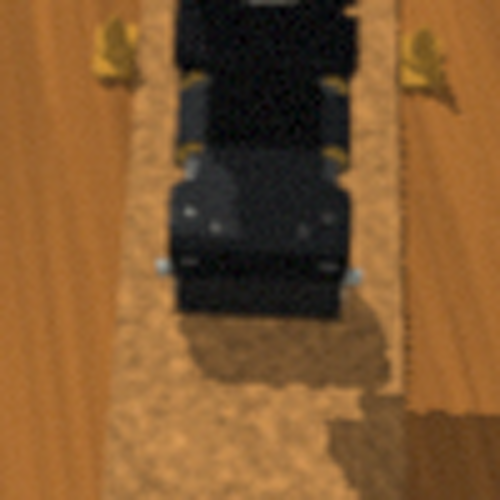

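The crop shows the roller at about (260,290), unmoved with the gripper over it. There is no contact yet, so the TCP height seems to be offset. I'll keep going down.

```bash

python3 -m handwheel '[{"jaw":255,"x":0,"y":0,"z":0.001,"twist":0},{"jaw":255,"x":0,"y":0,"z":0,"twist":0}]' >/dev/null; python3 g.py|head -1
python3 -m handwheel '[{"jaw":255,"x":0,"y":0,"z":0.001,"twist":0},{"jaw":255,"x":0,"y":0,"z":0,"twist":0}]' >/dev/null; python3 g.py|head -1
```

```text
5.65 [ 494.1 -129.3   48.1] F [-1.1 -0.   0.4] gap 0.004301091334407363 yaw err(deg) -0.037884050171052806
5.85 [ 494.2 -129.3   47.1] F [ 0.4 -0.6  0.4] gap 0.0055706427093819575 yaw err(deg) -0.04500046129211437
```

```bash

python3 -m handwheel '[{"jaw":255,"x":0,"y":0,"z":0.001,"twist":0},{"jaw":255,"x":0,"y":0,"z":0,"twist":0}]' >/dev/null; python3 g.py|head -1
python3 -m handwheel '[{"jaw":255,"x":0,"y":0,"z":0.001,"twist":0},{"jaw":255,"x":0,"y":0,"z":0,"twist":0}]' >/dev/null; python3 g.py|head -1
```

```text
6.05 [ 494.1 -129.2   46.1] F [ 0.3 -0.7  0.3] gap 0.004443641223527184 yaw err(deg) -0.04608204278735406
6.25 [ 494.1 -129.2   45.1] F [-0.3 -0.2 -0.4] gap 0.003768219878063129 yaw err(deg) -0.042430081959978036
```

```bash

python3 - <<'E'
from h import *
a,w=cap('top','top2')
P=w[190:300,370:440].reshape(-1,3);P=P[(P[:,2]>.03)&(P[:,2]<.052)]
d=np.array([.193,.981]);c=np.array([.981,-.193])
r=np.array([.4942,-.129]);q=(P[:,:2]-r)
print(len(P),'d range',(q@d).min(),(q@d).max(),'a range',(q@c).min(),(q@c).max())
E
```

```text
139 d range 0.0037501888567899417 0.02273031191455064 a range -0.05060992395145839 0.03885352384378946
```

```bash

python3 -m handwheel '[{"jaw":255,"x":0,"y":0,"z":0.001,"twist":0},{"jaw":255,"x":0,"y":0,"z":0,"twist":0}]' >/dev/null; python3 g.py|head -1
python3 -m handwheel '[{"jaw":255,"x":0,"y":0,"z":0.001,"twist":0},{"jaw":255,"x":0,"y":0,"z":0,"twist":0}]' >/dev/null; python3 g.py|head -1
```

```text
6.5 [ 494.2 -129.3   44.1] F [ 0.6 -0.2  0.2] gap 0.0060347973605515675 yaw err(deg) -0.04172752509688333
6.7 [ 494.1 -129.3   43.1] F [-1.1 -0.7 -0.5] gap 0.0036888893457436207 yaw err(deg) -0.04307648801356877
```

```bash

python3 - <<'E'
from h import *
a,w=cap('side','side3')
cv2.imwrite('pics/c3.png',cv2.resize(a[200:330,260:380],None,fx=4.5,fy=4.5,interpolation=2))
for v in range(255,318,4): print(v,(w[v,320]*1000).round(0),(w[v,310]*1000).round(0))
E
```

```text
255 [ 483. -164.  260.] [ 464. -153.  250.]
259 [ 485. -156.  237.] [ 463. -163.  249.]
263 [ 481. -178.  251.] [ 461. -173.  249.]
267 [ 481. -180.  242.] [ 466. -142.  197.]
271 [ 481. -177.  225.] [ 465. -148.  191.]
275 [ 481. -178.  213.] [ 464. -159.  191.]
279 [ 481. -179.  201.] [ 461. -174.  198.]
283 [ 481. -181.  189.] [ 461. -180.  192.]
287 [ 479. -193.  192.] [ 459. -189.  191.]
291 [ 478. -203.  193.] [ 458. -200.  192.]
295 [ 476. -213.  193.] [ 456. -210.  193.]
299 [ 475. -222.  192.] [ 455. -219.  192.]
303 [ 475. -219.  174.] [ 455. -218.  176.]
307 [ 477. -215.  151.] [ 467. -140.   40.]
311 [ 489. -150.   33.] [ 466. -144.   30.]
315 [ 490. -146.    9.] [ 467. -140.    4.]
```

```bash

python3 -m handwheel '[{"jaw":255,"x":0,"y":0,"z":0.001,"twist":0},{"jaw":255,"x":0,"y":0,"z":0,"twist":0}]' >/dev/null; python3 g.py|head -1
python3 -m handwheel '[{"jaw":255,"x":0,"y":0,"z":0.001,"twist":0},{"jaw":255,"x":0,"y":0,"z":0,"twist":0}]' >/dev/null; python3 g.py|head -1
```

```text
6.95 [ 494.2 -129.3   42.1] F [ 0.6 -0.7 -1.4] gap 0.006345250818791252 yaw err(deg) -0.03721028988185793
7.15 [ 494.2 -129.2   41.1] F [-0.1  0.8 -1. ] gap 0.006298680119571431 yaw err(deg) -0.04709323853866577
```

View pics/c3.png

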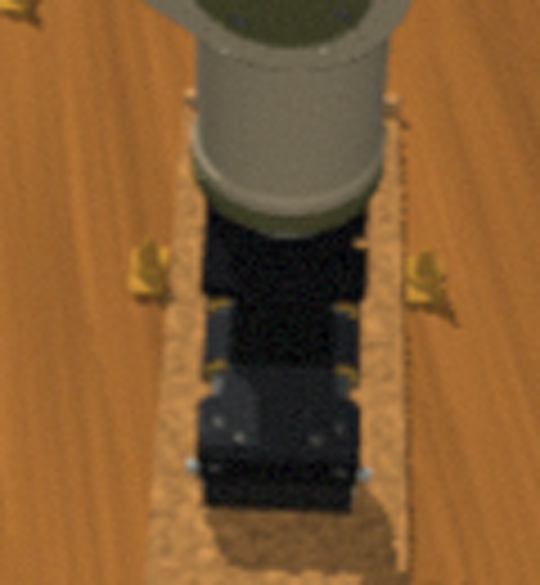

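```bash

python3 -m handwheel '[{"jaw":255,"x":0,"y":0,"z":0.001,"twist":0},{"jaw":255,"x":0,"y":0,"z":0,"twist":0}]' >/dev/null; python3 g.py|head -1
python3 -m handwheel '[{"jaw":255,"x":0,"y":0,"z":0.001,"twist":0},{"jaw":255,"x":0,"y":0,"z":0,"twist":0}]' >/dev/null; python3 g.py|head -1
python3 - <<'E'
from h import *
a,w=cap('top','top3')
B=cv2.resize(a[170:310,320:480],None,fx=5,fy=4.2,interpolation=2);cv2.imwrite('pics/c4.png',B)
E
```

```text
7.35 [ 494.1 -129.2   40.1] F [ 0.5  0.7 -0.3] gap 0.006081858487952693 yaw err(deg) -0.04256428779972208
7.55 [ 494.2 -129.3   39.1] F [ 0.2 -0.1  0.1] gap 0.005467891163442241 yaw err(deg) -0.04380658741434859
```

View pics/c4.png

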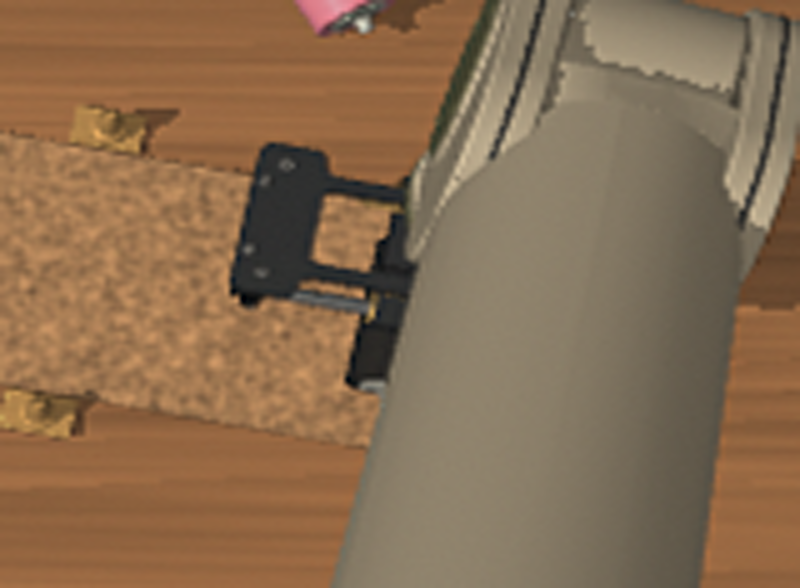

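```bash

python3 - <<'E'
import numpy as np
w=np.load('pics/side0.npy')
for v in range(64,106,3):
    print(v,[tuple((w[v,u]*1000).round(0).astype(int)) if np.isfinite(w[v,u,0]) and w[v,u,1]>.4 and w[v,u,1]<.75 and w[v,u,2]>.08 else '-' for u in (190,197,204,210,216,222,230)])
for n in ('top3','side3'):
    w=np.load(f'pics/{n}.npy');P=w.reshape(-1,3);q=P[:,:2]-[.4942,-.129];k=(abs(q[:,0])<.05)&(abs(q[:,1])<.10)&(P[:,2]>.04)
    print(n,np.histogram(P[k,2],np.arange(.04,.26,.01)))
    k&=(P[:,2]<.14)&(P[:,2]>.055);print((P[k][::6]*1000).round(0).tolist())
E
```

```text
64 ['-', (np.int64(239), np.int64(520), np.int64(338)), (np.int64(260), np.int64(512), np.int64(341)), (np.int64(277), np.int64(505), np.int64(343)), (np.int64(291), np.int64(531), np.int64(329)), (np.int64(304), np.int64(598), np.int64(296)), (np.int64(329), np.int64(587), np.int64(300))]
67 ['-', (np.int64(239), np.int64(510), np.int64(334)), (np.int64(259), np.int64(502), np.int64(337)), (np.int64(275), np.int64(505), np.int64(334)), (np.int64(290), np.int64(535), np.int64(318)), (np.int64(306), np.int64(554), np.int64(308)), '-']
70 [(np.int64(220), np.int64(492), np.int64(335)), (np.int64(239), np.int64(492), np.int64(334)), (np.int64(259), np.int64(489), np.int64(334)), (np.int64(274), np.int64(498), np.int64(328)), '-', (np.int64(305), np.int64(543), np.int64(304)), '-']
73 [(np.int64(220), np.int64(484), np.int64(331)), (np.int64(240), np.int64(472), np.int64(335)), (np.int64(259), np.int64(470), np.int64(335)), (np.int64(275), np.int64(473), np.int64(333)), (np.int64(288), np.int64(518), np.int64(309)), (np.int64(300), np.int64(596), np.int64(268)), '-']
76 [(np.int64(218), 
[... 1404 characters left out ...]
238)), '-', '-', '-']
100 ['-', '-', '-', (np.int64(258), np.int64(507), np.int64(231)), '-', '-', '-']
103 ['-', '-', '-', '-', '-', '-', '-']
top3 (array([ 62,   4,   0,   0,   0,   0,   0,   0,   0,   0,   6,  46, 144,
        61, 644,  39,   0,   0,   0,   0,   0]), array([0.04, 0.05, 0.06, 0.07, 0.08, 0.09, 0.1 , 0.11, 0.12, 0.13, 0.14,
       0.15, 0.16, 0.17, 0.18, 0.19, 0.2 , 0.21, 0.22, 0.23, 0.24, 0.25]))
[]
side3 (array([ 22,   0,   0,   0,   0,   0,   0,   0,   0,   0,   6,  88, 115,
       178, 105, 629,  79,  63,  65,  89, 281]), array([0.04, 0.05, 0.06, 0.07, 0.08, 0.09, 0.1 , 0.11, 0.12, 0.13, 0.14,
       0.15, 0.16, 0.17, 0.18, 0.19, 0.2 , 0.21, 0.22, 0.23, 0.24, 0.25]))
[]
```

The first side picture explains the missing contact. The open fingertips were seen at z≈0.225 while the stated TCP was at 0.186, so the real tips sit about 38 mm above the reported TCP. I'd then expect contact at a reported z of about 12 mm, so I'll descend with force checks.

```bash

python3 -m handwheel '[{"jaw":255,"x":0,"y":0,"z":0.005,"twist":0},{"jaw":255,"x":0,"y":0,"z":0.005,"twist":0},{"jaw":255,"x":0,"y":0,"z":0.003,"twist":0},{"jaw":255,"x":0,"y":0,"z":0,"twist":0}]' >/dev/null; python3 g.py|head -1
python3 -m handwheel '[{"jaw":255,"x":0,"y":0,"z":0.002,"twist":0},{"jaw":255,"x":0,"y":0,"z":0.002,"twist":0},{"jaw":255,"x":0,"y":0,"z":0,"twist":0}]' >/dev/null; python3 g.py|head -1
python3 -m handwheel '[{"jaw":255,"x":0,"y":0,"z":0.002,"twist":0},{"jaw":255,"x":0,"y":0,"z":0.002,"twist":0},{"jaw":255,"x":0,"y":0,"z":0,"twist":0}]' >/dev/null; python3 g.py|head -1
```

```text
8.0 [ 493.7 -129.3   25.6] F [-0.   0.4 -0.8] gap 0.005495757506349745 yaw err(deg) -0.040458919034322145
8.3 [ 494.1 -129.2   22. ] F [-0.9  0.3  0.2] gap 0.004460494203948465 yaw err(deg) -0.04296864971722988
8.6 [ 494.  -129.2   17.9] F [ 0.3 -1.1  0.5] gap 0.008320434545634534 yaw err(deg) -0.04020639168576802
```

```bash

python3 -m handwheel '[{"jaw":255,"x":0,"y":0,"z":0.002,"twist":0},{"jaw":255,"x":0,"y":0,"z":0,"twist":0}]' >/dev/null; python3 g.py|head -1
python3 -m handwheel '[{"jaw":255,"x":0,"y":0,"z":0.001,"twist":0},{"jaw":255,"x":0,"y":0,"z":0,"twist":0}]' >/dev/null; python3 g.py|head -1
python3 -m handwheel '[{"jaw":255,"x":0,"y":0,"z":0.001,"twist":0},{"jaw":255,"x":0,"y":0,"z":0,"twist":0}]' >/dev/null; python3 g.py|head -1
python3 -m handwheel '[{"jaw":255,"x":0,"y":0,"z":0.001,"twist":0},{"jaw":255,"x":0,"y":0,"z":0,"twist":0}]' >/dev/null; python3 g.py|head -1
```

```text
8.8 [ 494.1 -129.2   16. ] F [0.3 0.4 0.3] gap 0.006154351323324934 yaw err(deg) -0.04416022233833
9.0 [ 494.2 -129.3   15.1] F [ 0.4 -0.2 -0.2] gap 0.0069775900131394545 yaw err(deg) -0.04351332298575731
9.2 [ 494.3 -129.3   14.2] F [ 0.6 -1.  -0.9] gap 0.006015688972624128 yaw err(deg) -0.04428315555253204
9.4 [ 494.4 -129.3   14. ] F [-4.6  0.3 10.9] gap 0.005522200809235932 yaw err(deg) -0.03445353968317142
```

Contact comes at a reported z of 14.0 mm, so the tip offset is 36 mm, and the press is about 11 N. First short stroke along +d.

```bash

python3 -m handwheel '[{"jaw":255,"x":0,"y":0.004,"z":0,"twist":0},{"jaw":255,"x":0,"y":0.005,"z":0,"twist":0},{"jaw":255,"x":0,"y":0.005,"z":0,"twist":0},{"jaw":255,"x":0,"y":0.002,"z":0,"twist":0},{"jaw":255,"x":0,"y":0,"z":0,"twist":0}]' >/dev/null; python3 g.py|head -1
cat > r.py <<'E'
from h import *
import sys
t=sys.argv[1]
d=np.array([.193,.981]);c=np.array([.981,-.193]);r=np.array([.4942,-.129])
for n in ('top','side'):
    a,w=cap(n,n+t)
    P=w.reshape(-1,3);P=P[(P[:,2]>.02)&(P[:,2]<.053)];q=P[:,:2]-r
    D=q@d;A=q@c;k=(abs(A)<.06)&(D>-.04)&(D<.2);D,A=D[k],A[k]
    m=abs(A)<.038
    lo=[np.percentile(D[m&(np.sign(A)==s)],[2,98]).round(4)*1000 for s in(-1,1) if (m&(np.sign(A)==s)).sum()>9]
    print(n,len(D),'D range by end (a<0,a>0)',lo,'A',(np.percentile(A,[1,99])*1000).round(1))
E
python3 r.py 4
```

```text
9.9 [ 497.8 -113.1   13.9] F [-2.4  1.2  7.8] gap 0.004253766236516513 yaw err(deg) -0.07580829271370225
top 7 D range by end (a<0,a>0) [] A [-39.6 -18.3]
side 79 D range by end (a<0,a>0) [array([-13.5, -10.7]), array([-13.7, -10.6])] A [-48.1  49.6]
```

The roller moved about 8 mm for 16 mm of tip travel, so it is rolling purely and staying straight. I'll push 8 mm more to find the usable finger extent.

```bash

python3 -m handwheel '[{"jaw":255,"x":0,"y":0.004,"z":0,"twist":0},{"jaw":255,"x":0,"y":0.003,"z":0,"twist":0},{"jaw":255,"x":0,"y":0.001,"z":0,"twist":0},{"jaw":255,"x":0,"y":0,"z":0,"twist":0}]' >/dev/null; python3 g.py|head -1
python3 r.py 5
```

```text
10.4 [ 499.2 -105.5   13.4] F [ 0.4 -0.1  4.7] gap 0.00721942447558518 yaw err(deg) -0.06970263293093396Traceback (most recent call last):
  File "r.py", line 11, in <module>
    print(n,len(D),'D range by end (a<0,a>0)',lo,'A',(np.percentile(A,[1,99])*1000).round(1))
                                                      ~~~~~~~~~~~~~^^^^^^^^^^
    return _quantile_unchecked(
        a, q, axis, out, overwrite_input, method, keepdims, weights)
    return _ureduce(a,
                    func=_quantile_ureduce_func,
    ...<5 lines>...
                    overwrite_input=overwrite_input,
                    method=method)
    r = func(a, **kwargs)
    result = _quantile(arr,
                       quantiles=q,
    ...<2 lines>...
                       out=out,
                       weights=wgt)
    slices_having_nans = np.isnan(arr[-1, ...])
                                  ~~~^^^^^^^^^
IndexError: index -1 is out of bounds for axis 0 with size 0
```

```bash
sed -i 's/^    m=abs/    if len(D)<10: print(n,"hidden"); continue\n    m=abs/' r.py
python3 -m handwheel '[{"jaw":255,"x":0,"y":0,"z":-0.005,"twist":0},{"jaw":255,"x":0,"y":-0.02,"z":0,"twist":0},{"jaw":255,"x":0,"y":0,"z":0.004,"twist":0},{"jaw":255,"x":0,"y":0,"z":0.001,"twist":0},{"jaw":255,"x":0,"y":0,"z":0,"twist":0}]' >/dev/null; python3 g.py|head -1
python3 -m handwheel '[{"jaw":255,"x":0,"y":0.007,"z":0,"twist":0},{"jaw":255,"x":0,"y":0.009,"z":0,"twist":0},{"jaw":255,"x":0,"y":0.009,"z":0,"twist":0},{"jaw":255,"x":0,"y":0.007,"z":0,"twist":0},{"jaw":255,"x":0,"y":0,"z":0,"twist":0}]' >/dev/null; python3 g.py|head -1
python3 r.py 5
```

```text
10.95 [ 494.8 -124.9   13.2] F [-1.6 -0.1  4.8] gap 0.00585603595053768 yaw err(deg) -0.043969467924131554
11.45 [501.8 -91.7  13.8] F [-3.2  0.5 11.8] gap 0.0019558293297336268 yaw err(deg) -0.16885149843355576
top hidden
side 104 D range by end (a<0,a>0) [array([ 7.3, 12.1]), array([ 6.9, 11. ])] A [-47.   49.7]
```

Rolling well: about 28 mm done and straight. I'll repeat the cycle.

```bash
python3 -m handwheel '[{"jaw":255,"x":0,"y":0,"z":-0.005,"twist":0},{"jaw":255,"x":0,"y":-0.016,"z":0,"twist":0},{"jaw":255,"x":0,"y":0,"z":0.004,"twist":0},{"jaw":255,"x":0,"y":0,"z":0.001,"twist":0},{"jaw":255,"x":0,"y":0,"z":0,"twist":0}]' >/dev/null; python3 g.py|head -1
python3 -m handwheel '[{"jaw":255,"x":0,"y":0.007,"z":0,"twist":0},{"jaw":255,"x":0,"y":0.009,"z":0,"twist":0},{"jaw":255,"x":0,"y":0.009,"z":0,"twist":0},{"jaw":255,"x":0,"y":0.007,"z":0,"twist":0},{"jaw":255,"x":0,"y":0,"z":0,"twist":0}]' >/dev/null; python3 g.py|head -1
python3 -m handwheel '[{"jaw":255,"x":0,"y":0,"z":-0.005,"twist":0},{"jaw":255,"x":0,"y":-0.016,"z":0,"twist":0},{"jaw":255,"x":0,"y":0,"z":0.004,"twist":0},{"jaw":255,"x":0,"y":0,"z":0.001,"twist":0},{"jaw":255,"x":0,"y":0,"z":0,"twist":0}]' >/dev/null; python3 g.py|head -1
python3 -m handwheel '[{"jaw":255,"x":0,"y":0.007,"z":0,"twist":0},{"jaw":255,"x":0,"y":0.009,"z":0,"twist":0},{"jaw":255,"x":0,"y":0.009,"z":0,"twist":0},{"jaw":255,"x":0,"y":0.007,"z":0,"twist":0},{"jaw":255,"x":0,"y":0,"z":0,"twist":0}]' >/dev/null; python3 g.py|head -1
python3 r.py 6
```

```text
12.05 [ 498.3 -109.    13.3] F [-0.7 -0.3  2.5] gap 0.005013032771585707 yaw err(deg) -0.0455374873175806
12.55 [505.3 -75.7  13.9] F [-3.2  0.2 11.9] gap 0.005845106208878924 yaw err(deg) -0.17333683929029214
13.05 [501.1 -93.2  13.1] F [-2.  -0.7  5.5] gap 0.007821349726824965 yaw err(deg) -0.05154705043101091
13.55 [508.2 -60.1  13.9] F [-2.4  0.6 13.2] gap 0.0018487784747376161 yaw err(deg) -0.15632817352958894
top hidden
side 116 D range by end (a<0,a>0) [array([41.6, 46.9]), array([41.9, 45.6])] A [-46.3  49.6]
```

```bash
python3 -m handwheel '[{"jaw":255,"x":0,"y":0,"z":-0.005,"twist":0},{"jaw":255,"x":0,"y":-0.015,"z":0,"twist":0},{"jaw":255,"x":0,"y":0,"z":0.004,"twist":0},{"jaw":255,"x":0,"y":0,"z":0.001,"twist":0},{"jaw":255,"x":0,"y":0,"z":0,"twist":0}]' >/dev/null; python3 g.py|head -1
python3 -m handwheel '[{"jaw":255,"x":0,"y":0.007,"z":0,"twist":0},{"jaw":255,"x":0,"y":0.009,"z":0,"twist":0},{"jaw":255,"x":0,"y":0.009,"z":0,"twist":0},{"jaw":255,"x":0,"y":0.007,"z":0,"twist":0},{"jaw":255,"x":0,"y":0,"z":0,"twist":0}]' >/dev/null; python3 g.py|head -1
python3 -m handwheel '[{"jaw":255,"x":0,"y":0,"z":-0.005,"twist":0},{"jaw":255,"x":0,"y":-0.015,"z":0,"twist":0},{"jaw":255,"x":0,"y":0,"z":0.004,"twist":0},{"jaw":255,"x":0,"y":0,"z":0.001,"twist":0},{"jaw":255,"x":0,"y":0,"z":0,"twist":0}]' >/dev/null; python3 g.py|head -1
python3 -m handwheel '[{"jaw":255,"x":0,"y":0.007,"z":0,"twist":0},{"jaw":255,"x":0,"y":0.009,"z":0,"twist":0},{"jaw":255,"x":0,"y":0.009,"z":0,"twist":0},{"jaw":255,"x":0,"y":0.007,"z":0,"twist":0},{"jaw":255,"x":0,"y":0,"z":0,"twist":0}]' >/dev/null; python3 g.py|head -1
python3 r.py 7
```

```text
14.15 [504.4 -76.5  13.1] F [-1.9  0.   4.7] gap 0.005871011080211482 yaw err(deg) -0.05020253030457234
14.65 [511.6 -43.4  13.9] F [-3.3  0.9 13.4] gap 0.003677434866101396 yaw err(deg) -0.15975132995631758
15.15 [507.7 -59.9  13.1] F [-1.9  0.4  5.2] gap 0.003249152957343543 yaw err(deg) -0.052968687385727874
15.65 [514.8 -26.7  13.9] F [-3.2  0.5 13.7] gap 0.0053015413595702875 yaw err(deg) -0.16389246121435366
top hidden
side 145 D range by end (a<0,a>0) [array([76.1, 81.1]), array([76.1, 80.2])] A [-45.7  49.6]
```

```bash
python3 -m handwheel '[{"jaw":255,"x":0,"y":0,"z":-0.005,"twist":0},{"jaw":255,"x":0,"y":-0.015,"z":0,"twist":0},{"jaw":255,"x":0,"y":0,"z":0.004,"twist":0},{"jaw":255,"x":0,"y":0,"z":0.001,"twist":0},{"jaw":255,"x":0,"y":0,"z":0,"twist":0}]' >/dev/null; python3 g.py|head -1
python3 -m handwheel '[{"jaw":255,"x":0,"y":0.007,"z":0,"twist":0},{"jaw":255,"x":0,"y":0.009,"z":0,"twist":0},{"jaw":255,"x":0,"y":0.009,"z":0,"twist":0},{"jaw":255,"x":0,"y":0.007,"z":0,"twist":0},{"jaw":255,"x":0,"y":0,"z":0,"twist":0}]' >/dev/null; python3 g.py|head -1
python3 -m handwheel '[{"jaw":255,"x":0,"y":0,"z":-0.005,"twist":0},{"jaw":255,"x":0,"y":-0.015,"z":0,"twist":0},{"jaw":255,"x":0,"y":0,"z":0.004,"twist":0},{"jaw":255,"x":0,"y":0,"z":0.001,"twist":0},{"jaw":255,"x":0,"y":0,"z":0,"twist":0}]' >/dev/null; python3 g.py|head -1
python3 -m handwheel '[{"jaw":255,"x":0,"y":0.007,"z":0,"twist":0},{"jaw":255,"x":0,"y":0.009,"z":0,"twist":0},{"jaw":255,"x":0,"y":0.009,"z":0,"twist":0},{"jaw":255,"x":0,"y":0.007,"z":0,"twist":0},{"jaw":255,"x":0,"y":0,"z":0,"twist":0}]' >/dev/null; python3 g.py|head -1
python3 r.py 8
```

```text
16.25 [510.6 -44.   12.9] F [-1.2 -0.5  4.2] gap 0.0017457725632844668 yaw err(deg) -0.011374782551551853
16.75 [517.9 -10.4  14. ] F [-3.5  0.4 12.9] gap 0.010142140656342875 yaw err(deg) -0.14642767147963842
17.25 [513.9 -27.4  12.9] F [-0.2  0.3 -0.1] gap -0.0004169044169482595 yaw err(deg) -0.014562588108528288
17.75 [521.3   6.5  14. ] F [-2.2  1.1 10.4] gap 0.006784081306778633 yaw err(deg) -0.16591362478337265
top hidden
side 164 D range by end (a<0,a>0) [array([111.6, 116.7]), array([110.7, 117.1])] A [-45.1  49.6]
```

```bash
python3 -m handwheel '[{"jaw":255,"x":0,"y":0,"z":-0.005,"twist":0},{"jaw":255,"x":0,"y":-0.012,"z":0,"twist":0},{"jaw":255,"x":0,"y":0,"z":0.004,"twist":0},{"jaw":255,"x":0,"y":0,"z":0.001,"twist":0},{"jaw":255,"x":0,"y":0,"z":0,"twist":0}]' >/dev/null; python3 g.py|head -1
python3 -m handwheel '[{"jaw":255,"x":0,"y":0.006,"z":0,"twist":0},{"jaw":255,"x":0,"y":0.008,"z":0,"twist":0},{"jaw":255,"x":0,"y":0.008,"z":0,"twist":0},{"jaw":255,"x":0,"y":0.006,"z":0,"twist":0},{"jaw":255,"x":0,"y":0,"z":0,"twist":0}]' >/dev/null; python3 g.py|head -1
python3 -m handwheel '[{"jaw":255,"x":0,"y":0,"z":-0.01,"twist":0},{"jaw":255,"x":0,"y":0,"z":-0.04,"twist":0},{"jaw":255,"x":0,"y":-0.03,"z":-0.03,"twist":0},{"jaw":255,"x":0,"y":-0.04,"z":0,"twist":0},{"jaw":255,"x":0,"y":-0.04,"z":0,"twist":0}]' >/dev/null
python3 -m handwheel '[{"jaw":255,"x":0,"y":-0.04,"z":0,"twist":0},{"jaw":255,"x":0,"y":-0.04,"z":0,"twist":0},{"jaw":255,"x":0,"y":-0.04,"z":0,"twist":0},{"jaw":255,"x":0,"y":-0.03,"z":0,"twist":0},{"jaw":255,"x":0,"y":0,"z":0,"twist":0}]' >/dev/null; python3 g.py|head -1
python3 r.py 9
python3 - <<'E'
import cv2,numpy as np
t=cv2.imread('pics/top9.png')[170:300,260:440];s=cv2.imread('pics/side9.png')[215:345,260:400]
f=lambda a:cv2.resize(a,None,fx=2.4,fy=2.4*1.5,interpolation=2)
cv2.imwrite('pics/c9.png',np.hstack([f(t),f(s)]))
E
```

```text
18.35 [518.1  -7.8  13.3] F [-1.1 -0.   6.2] gap 0.006661621067587178 yaw err(deg) -0.006509970154271556
18.85 [524.4  21.3  14. ] F [-3.1  0.8 13.1] gap 0.0047167535908463395 yaw err(deg) -0.10985918838587129
19.85 [ 471.4 -240.    93.5] F [-0.  -0.1 -1. ] gap 0.004869996052124367 yaw err(deg) 0.34790551250868684
top 701 D range by end (a<0,a>0) [array([128.6, 169.8]), array([127.9, 169.7])] A [-46.4  40.2]
side hidden
```

View pics/c9.png

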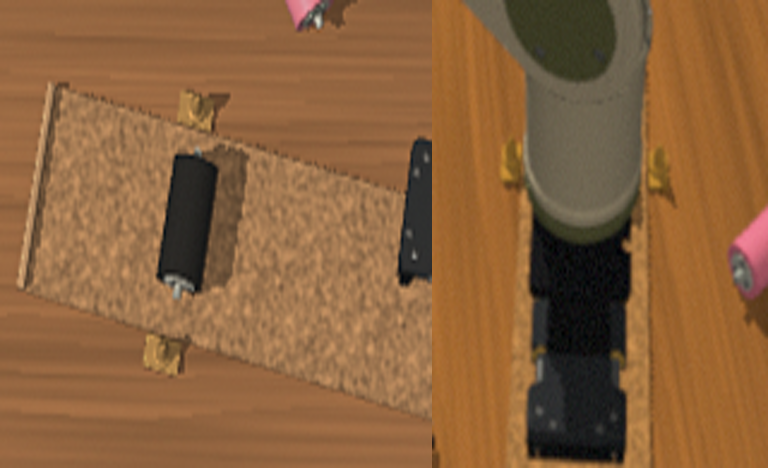

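In the top crop the roller at (188,222) is nearly between the posts at (197,110) and (165,353), and it is straight. Now I'll work out what remains.

```bash
cat > f.py <<'E'
import numpy as np,cv2,sys
d=np.array([.193,.981]);c=np.array([.981,-.193]);r=np.array([494.2,-129])
def body(n,D0,zmin=.03):
    w=np.load(f'pics/{n}.npy');P=w.reshape(-1,3)*1000;q=P[:,:2]-r;D,A=q@d,q@c
    k=(P[:,2]>zmin*1000)&(P[:,2]<60)&(abs(A)<55)&(abs(D-D0)<32)
    D,A,Z=D[k],A[k],P[k,2];m=abs(A)<37
    # fit cylinder R=22 axis at z=28(+dz): D = d0+ s*A ; robust
    from scipy.optimize import least_squares
    f=lambda x:np.hypot(D[m]-x[0]-x[1]*A[m],Z[m]-x[2])-22
    s=least_squares(f,[D0,0,28],loss='soft_l1').x
    print(n,'D %.1f slope %.2fdeg z %.1f'%(s[0],np.degrees(s[1]),s[2]),'A mid %.1f'%(np.percentile(A,[1,99]).mean()),len(D))
def posts(n):
    w=np.load(f'pics/{n}.npy');p=cv2.imread(f'pics/{n}.png');h=cv2.cvtColor(p,cv2.COLOR_BGR2HSV)
    P=w.reshape(-1,3)*1000;q=P[:,:2]-r;D,A=q@d,q@c;H=h.reshape(-1,3)
    for s in(-1,1):
        for lo,hi,t in((2.5,40,'all'),(11,40,'post')):
            k=(abs(A-s*83)<22)&(abs(D-155)<25)&(P[:,2]>lo)&(P[:,2]<hi)&(abs(A)>71)
            print(n,s,t,k.sum(),'D',np.percentile(D[k],[3,50,97]).round(1),'A',np.percentile(A[k],[3,50,97]).round(1))
body('top0',0);body('top9',149);posts('top9');posts('top0');body('side0',0);posts('side0')
E
python3 f.py
```

```text
top0 D 0.4 slope -1.05deg z 26.5 A mid -2.3 686
top9 D 149.1 slope 0.09deg z 26.5 A mid -0.5 680
top9 -1 all 119 D [138.3 155.  171.3] A [-97.9 -85.6 -73.1]
top9 -1 post 29 D [147.4 155.  161.3] A [-89.4 -85.1 -78.6]
top9 1 all 116 D [139.6 156.  172.5] A [71.8 80.7 92.8]
top9 1 post 29 D [146.  155.6 162.1] A [76. 80. 85.]
top0 -1 all 136 D [139.4 156.4 171.5] A [-95.7 -85.5 -72.8]
top0 -1 post 33 D [149.8 156.  166.7] A [-89.7 -85.5 -78.3]
top0 1 all 121 D [137.3 155.9 174.7] A [ 72.2  81.1 100.5]
top0 1 post 27 D [149.1 155.6 163.9] A [76.1 80.1 84.2]
side0 D 1.2 slope -0.44deg z 28.0 A mid 0.9 571
side0 -1 all 86 D [138.  150.8 170.2] A [-93.5 -81.1 -71.8]
side0 -1 post 29 D [149.  152.2 157.5] A [-87.  -80.9 -75.9]
side0 1 all 96 D [135.8 150.8 170.4] A [75.2 84.4 94.9]
side0 1 post 28 D [149.3 152.8 156.6] A [79.5 84.4 91. ]
```

```bash
python3 -m handwheel '[{"jaw":255,"x":0,"y":0.04,"z":0,"twist":0},{"jaw":255,"x":0,"y":0.04,"z":0,"twist":0},{"jaw":255,"x":0,"y":0.04,"z":0,"twist":0},{"jaw":255,"x":0,"y":0.04,"z":0,"twist":0},{"jaw":255,"x":0,"y":0.04,"z":0,"twist":0}]' >/dev/null
python3 -m handwheel '[{"jaw":255,"x":0,"y":0.04,"z":0.02,"twist":0},{"jaw":255,"x":0,"y":0.01,"z":0.03,"twist":0},{"jaw":255,"x":0,"y":0,"z":0.015,"twist":0},{"jaw":255,"x":0,"y":0,"z":0,"twist":0}]' >/dev/null; sed -i 's/r-12\*d-p/r+143.5*d-[0,0,36]-p/' g.py; python3 g.py
```

```text
20.85 [519.5  11.9  26.2] F [-0.9 -0.5  0.6] gap 0.0025128786796757927 yaw err(deg) -0.2183917325614269
shift (mm, tool) to roller-12d: [-2.4  0.4 12.2]
```

Down to contact, then the 11 mm stroke.

```bash
python3 -m handwheel '[{"jaw":255,"x":-0.002,"y":0,"z":0.006,"twist":0},{"jaw":255,"x":0,"y":0,"z":0.004,"twist":0},{"jaw":255,"x":0,"y":0,"z":0,"twist":0}]' >/dev/null; python3 g.py
python3 -m handwheel '[{"jaw":255,"x":0,"y":0,"z":0.002,"twist":0},{"jaw":255,"x":0,"y":0,"z":0.001,"twist":0},{"jaw":255,"x":0,"y":0,"z":0,"twist":0}]' >/dev/null; python3 g.py
```

```text
21.15 [523.6   9.6  18.4] F [-0.1 -0.8 -0.1] gap 0.002144756107495273 yaw err(deg) -0.018044424094653764
shift (mm, tool) to roller-12d: [2.1 1.8 4.4]
21.45 [523.5   9.6  15.3] F [ 0.3  0.  -0.4] gap 0.006702158961435482 yaw err(deg) -0.03328009951956567
shift (mm, tool) to roller-12d: [2.  1.8 1.3]
```

```bash
python3 -m handwheel '[{"jaw":255,"x":0.002,"y":0.001,"z":0,"twist":0},{"jaw":255,"x":0,"y":0,"z":0.002,"twist":0},{"jaw":255,"x":0,"y":0,"z":0,"twist":0}]' >/dev/null; python3 g.py
python3 -m handwheel '[{"jaw":255,"x":0,"y":0.003,"z":0,"twist":0},{"jaw":255,"x":0,"y":0.003,"z":0,"twist":0},{"jaw":255,"x":0,"y":0.003,"z":0,"twist":0},{"jaw":255,"x":0,"y":0.002,"z":0,"twist":0},{"jaw":255,"x":0,"y":0,"z":0,"twist":0}]' >/dev/null; python3 g.py
```

```text
21.75 [521.8  11.3  13.8] F [-2.7  0.7  8.8] gap 0.0022474874995463755 yaw err(deg) -0.052381922634027626
shift (mm, tool) to roller-12d: [ 0.   0.5 -0.2]
22.25 [524.2  22.6  14. ] F [-3.3  0.6 10.7] gap 0.0016076219245433573 yaw err(deg) -0.07918828011969471
shift (mm, tool) to roller-12d: [  0.1 -11.1   0. ]
```

```bash
python3 -m handwheel '[{"jaw":255,"x":0,"y":0,"z":-0.01,"twist":0},{"jaw":255,"x":0,"y":0,"z":-0.04,"twist":0},{"jaw":255,"x":0,"y":0,"z":-0.04,"twist":0},{"jaw":255,"x":0,"y":0.04,"z":-0.02,"twist":0},{"jaw":255,"x":0.02,"y":0.04,"z":0,"twist":0}]' >/dev/null
python3 -m handwheel '[{"jaw":255,"x":0.02,"y":0.04,"z":0,"twist":0},{"jaw":255,"x":0.02,"y":0.04,"z":0,"twist":0},{"jaw":255,"x":0,"y":0.04,"z":0,"twist":0},{"jaw":255,"x":0,"y":0.03,"z":0,"twist":0},{"jaw":255,"x":0,"y":0,"z":0,"twist":0}]' >/dev/null; python3 g.py|head -1
python3 r.py 10
sed -i '$d' f.py; echo "import sys
for n in sys.argv[1:]: body(n,154);posts(n)">>f.py; python3 f.py top10 side10
python3 - <<'E'
import cv2,numpy as np
t=cv2.imread('pics/top10.png')[170:300,260:440];s=cv2.imread('pics/side10.png')[215:345,260:400]
f=lambda a:cv2.resize(a,None,fx=2.4,fy=2.4*1.5,interpolation=2)
cv2.imwrite('pics/c10.png',np.hstack([f(t),f(s)]))
E
```

```text
23.25 [508.4 264.  123.2] F [-0.6 -0.6 -1.3] gap 0.002488312418980632 yaw err(deg) -0.38686890343021757
top 720 D range by end (a<0,a>0) [array([133.9, 175.6]), array([133.3, 175.2])] A [-44.5  41.4]
side 517 D range by end (a<0,a>0) [array([131.9, 167. ]), array([131.7, 168.1])] A [-43.1  47.1]
top10 D 154.5 slope 0.06deg z 26.5 A mid -0.7 683
top10 -1 all 127 D [139.1 155.  171.8] A [-100.1  -85.4  -74.3]
top10 -1 post 33 D [147.2 154.7 160.9] A [-90.6 -84.6 -78.5]
top10 1 all 119 D [137.6 154.7 171.3] A [ 72.6  80.4 100.6]
top10 1 post 26 D [150.3 156.  162.2] A [75.8 79.8 84.9]
side10 D 155.2 slope -1.22deg z 28.2 A mid 2.4 452
side10 -1 all 92 D [137.8 151.2 171.1] A [-92.2 -81.1 -71.7]
side10 -1 post 31 D [148.6 152.6 158.1] A [-87.3 -81.1 -75.9]
side10 1 all 101 D [136.3 151.8 176. ] A [73.3 84.4 97.4]
side10 1 post 31 D [148.9 152.7 157.8] A [79.3 84.2 91.1]
```

View pics/c10.png

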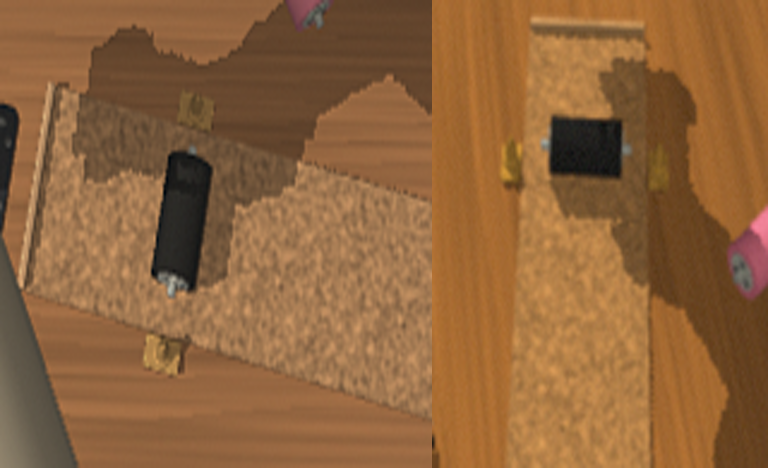

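The top crop shows the roller at (183,222) between the posts at (197,110) and (163,353). The side crop shows its axle level with both posts, at (587,147). By the two cameras the offset is about −0.8 mm and +1 mm, and the axle is within about 1° of the post line. Handing in.

```bash
python3 -c "
from bench import order;print(order.hand_in())"
```

```text
the job is handed in; nothing more can be done
None
```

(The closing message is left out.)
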